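# Post the takings case into the counter deposit box

## Robot

A 7-joint arm with a two-finger parallel gripper is mounted at the origin on a cart in front of the work surface, level with it; the furniture and walls round the work are solid. World frame = base frame: x ahead of the robot, y to its left, z up, the work surface at z = 0. Lengths are in mm, angles in rad, forces in N, time in s.
With the tool pointing down it reaches from about 425 to 825 mm from the base axis. Payload 3.6 kg.
Tool frame: the origin (TCP) lies between the finger pads; the fingertips stand 25 mm ahead of it and the grasp point (between the pads) lies 6 mm ahead of it; z points along the fingers, y is the line along which they close (so a half turn about z gives the same grasp; the last joint's range is limited). The gripper opens to 93 mm and grips with 3 to 60 N. Pads are 15 mm wide; open, the fingers measure 128 mm over their backs; the gripper's body (75 mm by 188 mm) begins 65 mm behind the grasp point.
Start: joints at [-1.224, 0.615, -0.013, 1.423, 0.008, 1.103, -0.04], TCP at [237.317, 605.098, 243.64] pointing down, gripper open.
Joint ranges: [-3.12, 3.12], [-0.3, 2.06], [-1.34, 1.32], [0.26, 2.42], [-1.36, 4.5], [0.01, 1.98], [-2.84, 2.84]. Speed limits (rad/s): [2.79, 2.79, 3.14, 3.14, 3.14, 3.14, 3.14].

## Interface

Orientations are given as a unit quaternion [w, x, y, z].
In Python, from bench import read_state, camera, camera_params, finish_job, trace gives the robot as it stands.
- The arm moves only by the tool servo_tool, never from a script. Its argument "steps" is a list of rows, each a list of 3 entries, a list of its own where there are three numbers: the opening, from 0 (shut) to 1 (fully open), then the shift along the tool's x, y, z in cm, then the turn about the tool's z in rad. In form: [[jaw, [x, y, z], twist], ...]. A call has 1 to 20 rows; each row shifts and turns the commanded pose from where the row before left it, along the tool's axes as they then stand; what a row does not reach is not made up. A row lasts 1/10 s, in which the tool goes at most 50 mm and 8.59 degrees, less where a joint would pass 70% of its speed; a pose out of reach is approached as far as the arm can. A call with a gripper value outside its range is refused whole. The fingers move at their own pace and stop on an object; the grip force is fixed at half the most. Time passes only in rows, so rows that do not move let the fingers close. It gives the time, the measured TCP pose, the force, the opening and the grip force at its end, in the units of the state.
- read_state(): the state, without advancing time (a new reading comes with each control period).
- camera(name): name is "side" or "top" or "wrist"; returns the picture (400x640x3 uint8, red, green, blue); there is no depth.
- camera_params(name): a dict with "fx", "fy", "cx", "cy" (pixels), "dist" ([k1, k2, p1, p2, k3] as OpenCV has them; the pictures are not rectified), "eye" and "orientation" of the camera in the world. Camera axes: x right, y down, z forward; pixel columns grow to the right and rows downward; lengths in mm; the calibration is good to about 2 mm. A picture is of the moment at which its call begins: read the wrist's pose just before it. camera_params takes no time and is no camera call; for the wrist camera it gives the pose at the moment of the call.
- finish_job(): hands the job in; it is judged then, once.
Trained networks look in the newest picture that a camera, given by its name, has taken for a name from the list of things; names that differ only in an ending like _2 or _b are one class to them, and where a whole thing is asked for, a point or a joint stands for the part that bears it (a point fixed in the world has none). Each returns a list of dicts, best first, with "confidence" (0 to 1); they miss things now and then, are a little off and sometimes report something else, mostly with a low value. They report only what shows in the picture. A call takes as long as a camera call.
- trace(query, camera): "region" (400x640 bool, what is visible of it) and "bbox" ([left, top, width, height] in pixels, round what is visible of it).
The state is a dict: "time_s": time; "joints": joint angles; "qvel": joint speeds; "tau": joint torques, N m; "tcp_pos": TCP position; "tcp_rot": TCP orientation; "ft_force": force on the tool from outside, world axes, zero at the start; "ft_torque": the same for the moment, N m; "finger_gap": finger opening in mm; "grip_force": force on a finger pad.
Only numpy, scipy, OpenCV 4.12 (cv2) and the standard library are available. Lean on these libraries where they do the work, as an engineer would, in place of code of your own. Each camera call takes 0.05 s, during which the arm holds its last target. There are 200 camera calls.

## Task

The till is cashed up: take the flat aluminium takings case out of the wooden stand and post it through the slot in the sloping face of the grey deposit box, pushing it on against the sprung flap until it has dropped right inside and the flap has closed behind it. Leave the wooden order board standing in its groove and do not disturb the bell, the tongs, the brush or the price card.

Things in the scene. Friction and masses are not known exactly. Their poses are not given: they have to be found in the camera images.
- deposit_box: Grey steel counter deposit box, fixed, closed but for its slot; 180 deep (x) x 170 wide (y) x 206 high mm. Origin: centre of its underside on the table; the front, with a locked door, faces its own -x; z up. The front is 155 mm high; from its top edge a flat face slopes up and back at 20 deg, 150 mm long, to the level top. It may change places with the stand.
- slot (a point): Centre of the slot's mouth, on the sloping face, 10 mm in front of the box's centre, 184 mm above the table; its axes are the box's, not tilted. The slot lies level along the box's y: 123 mm long, 9.5 mm wide, straight for 10 mm, its lips rounded by 1.5 mm. Things go in square to the face: along the box's (0.342, 0, -0.940), down and away from its front.
- flap (a joint): Sprung flap inside, 13 mm behind the face, hinged along the slot's lower (front) side. 0 = closed, up to 1.45 rad as a thing pushes it in. It takes 6 to 9 N straight in to start it, less and less as it opens. It pinches a case let go part-way, leaning some 10 deg; pushed on until its edge is flush with the face the case drops by itself and the flap springs shut.
- takings_case: Flat closed aluminium case, loose, 8 thick (x) x 120 wide (y) x 85 high (z) mm, about 0.3 kg, long edges fully rounded, told by its size and bare metal. It stands on a long edge in the front or the rear groove of the stand, with 1 mm of play a side, and may lean a few degrees. Origin: centre of its lower edge; z up. It is the same either way up and round.
- case_center (a point): Middle of the takings case, 42.5 mm above its lower edge.
- stand: Wooden stand, fixed, 126 (x) x 150 (y) x 34 mm high. Origin: centre of its underside. Two grooves run along its y at x = -30 and +30 mm, 10.5 mm wide, bottoms 10 mm above the table; things stand 24 mm deep in them, wide faces looking along the stand's x.
- order_board: Plain wooden order board, loose, 8 thick (x) x 150 wide (y) x 102 high (z) mm, standing on a long edge in the other groove of the stand: larger than the case and too wide for the slot. Origin: centre of its lower edge. It stays where it is.
- call_bell: Counter bell, 76 mm across and 56 mm high, loose on the upper tier of the table. A bystander.
- tongs_0: Steel bread tongs, 212 mm long, loose on the upper tier. A bystander.
- card_f0: Price card in a wooden foot, 28 x 58 x 82 mm, loose near the front edge of the table. A bystander.
- bench_brush: Wooden flour brush, 250 mm long, loose on the table to the right of the work. A bystander.

How it is judged (in metres and radians):
On the way, in this order (a step that is already met when the one before it is completed fails the run):
1. the takings case is lifted out of its groove (z of case_center in the frame of stand above 0.1 m), for 0.1 s.
2. the case, in the slot, pushes the flap open (value of joint flap above 0.4 rad and distance between case_center and slot below 0.06 m), for 0.05 s.
At the end, for the whole second after the job is handed in: The takings case lies at rest inside the deposit box (its middle within the box's outline and less than 100 mm above the table), the flap is closed to within 0.12 rad, and the order board stands upright (within 0.2 rad) within 30 mm of where it stood (x of case_center in the frame of deposit_box between -0.095 and 0.095 m and y of case_center in the frame of deposit_box between -0.085 and 0.085 m and z of case_center in the frame of deposit_box below 0.1 m and linear speed of takings_case below 0.03 m/s and value of joint flap below 0.12 rad and angle between order_board's own z axis and vertical below 0.2 rad and distance of order_board from where it was at the start of the episode below 0.03 m); the robot touches nothing.
It fails at once if the order board is tipped over or taken from its groove (angle between order_board's own z axis and vertical above 0.5 rad or distance of order_board from where it was at the start of the episode above 0.06 m).
It fails at once if the bell, the tongs, the brush or the price card is knocked away (distance of any of call_bell, tongs_0, card_f0, bench_brush from where it was at the start of the episode above 0.03 m).
It also fails if it takes over 51 s, if anything falls off the work surface, if the arm or the gripper's body presses on something with over 40 N, if the wrist force passes 120 N, or if a joint passes its speed limit or range.

## Working session

There is one attempt and no reset: what is moved stays moved. The work goes in short steps, Python scripts to look and compute and a tool call to move; the robot and the scene stay as the last step left them, time stands still between calls to the robot, and variables do not carry over. Pictures are saved under pics/ and viewed, at most 10 in all, crops included, and the job is handed in when it is done.

Besides the shell and the picture viewer there is one more tool, called after ">>>" as name(argument=value, ...), one argument or row to a line, values as JSON. servo_tool: Moves the arm, as the interface text tells. Its arguments: {"type":"object","properties":{"steps":{"type":"array"}},"required":["steps"]}

```bash
mkdir -p pics && ls && python3 - <<'E'
from bench import *
import cv2,numpy as np
s=read_state();print({k:np.round(v,3) for k,v in s.items()})
ims=[]
for c in ["top","side"]:
    im=camera(c)[:,:,::-1].copy()
    p=camera_params(c);print(c,p)
    for q,col in [("deposit_box",(0,0,255)),("takings_case",(0,255,0)),("stand",(255,0,0)),("order_board",(0,255,255))]:
        for r in trace(q,c)[:2]:
            print(c,q,round(r["confidence"],2),r["bbox"])
    cv2.imwrite(f"pics/{c}1.png",im)
E
```

```text
pics
{'time_s': np.float64(0.0), 'joints': array([-1.224,  0.616, -0.013,  1.425,  0.008,  1.103, -0.04 ]), 'qvel': array([ 0.   , -0.001, -0.002, -0.001, -0.002, -0.   ,  0.001]), 'tau': array([ 0.0000e+00, -4.5895e+01,  2.0900e-01, -1.6574e+01, -6.1000e-02,
        2.1000e-02,  0.0000e+00]), 'tcp_pos': array([237.091, 604.46 , 242.495]), 'tcp_rot': array([-0.   ,  0.186,  0.983, -0.001]), 'ft_force': array([-0.336,  1.368, -0.536]), 'ft_torque': array([ 0.013, -0.007, -0.028]), 'grip_force': np.float64(0.0), 'finger_gap': np.float64(93.033)}
top {'fx': 390.5630922110802, 'fy': 390.5630922110802, 'cx': 323.0110347542002, 'cy': 198.99891433763952, 'dist': array([-0.08536755,  0.        ,  0.        ,  0.        ,  0.        ]), 'eye': array([ 508.10233299,  -14.35365469, 1110.54542337]), 'orientation': array([ 0.03107156, -0.69959644,  0.71308888, -0.03322095])}
top deposit_box 0.57 [306.5, 163.5, 92.2, 96.6]
top deposit_box 0.39 [404.9, 269.4, 20.3, 9.1]
top takings_case 0.53 [176.3, 203.5, 46.8, 21.2]
top stand 0.6 [176.5, 172.3, 65.5, 63.2]
top order_board 0.69 [176.8, 178.2, 60.7, 30.2]
top order_board 0.48 [247.2, 130.5, 73.0, 20.4]
side {'fx': 405.5962282524941, 'fy': 405.5962282524941, 'cx': 315.00487272622905, 'cy': 197.50485306974198, 'dist': array([0.01755143, 0.        , 0.        , 0.        , 0.        ]), 'eye': array([1071.30231149, -206.88712568, 1067.40235361]), 'orientation': array([-0.21115607,  0.80736163,  0.53278419, -0.14043259])}
side deposit_box 0.78 [242.3, 164.2, 72.8, 88.7]
side takings_case 0.7 [392.6, 157.4, 38.9, 16.6]
side stand 0.93 [385.2, 160.4, 54.5, 44.9]
side stand 0.69 [388.0, 177.6, 56.9, 16.0]
side order_board 0.87 [388.9, 178.0, 59.4, 16.4]
```

View pics/top1.png

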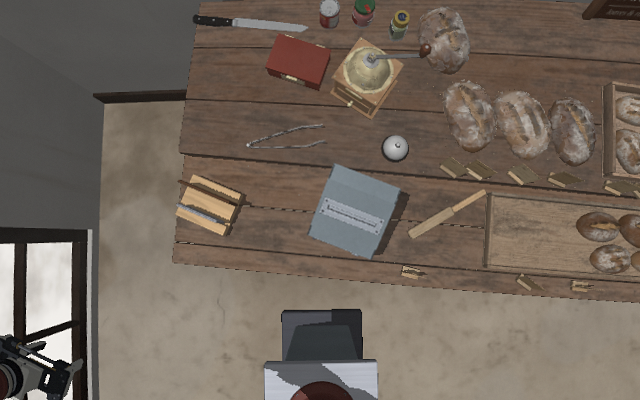

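View pics/side1.png

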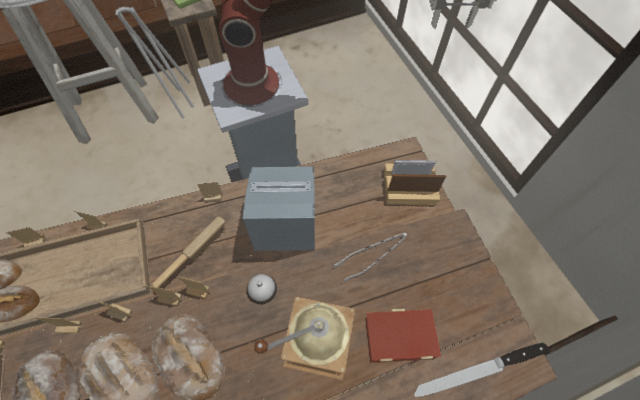

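The top view shows the box at about (355,210), with its slot running from (322,200) to (385,222). The stand is at about (210,205). The bare-metal case is in its front (robot-side) groove at about (200,213), and the dark wooden board is in the rear groove. The side view agrees. Next I'll fit poses to these silhouettes.

```bash
cat > h.py <<'E'
import numpy as np,cv2
from bench import *
from scipy.spatial.transform import Rotation as Ro
from scipy.optimize import minimize
def rot(q): return Ro.from_quat([q[1],q[2],q[3],q[0]]).as_matrix()
def proj(P,p):
    R=rot(p["orientation"]); K=np.array([[p["fx"],0,p["cx"]],[0,p["fy"],p["cy"]],[0,0,1.]])
    Pc=(np.atleast_2d(P)-p["eye"])@R
    return cv2.projectPoints(Pc,np.zeros(3),np.zeros(3),K,p["dist"])[0].reshape(-1,2)
def ray(uv,p):
    K=np.array([[p["fx"],0,p["cx"]],[0,p["fy"],p["cy"]],[0,0,1.]])
    n=cv2.undistortPoints(np.array(uv,float).reshape(-1,1,2),K,p["dist"]).reshape(-1,2)
    return np.c_[n,np.ones(len(n))]@rot(p["orientation"]).T
def onplane(uv,p,n,d):   # plane n.X=d
    r=ray(uv,p); return p["eye"]+r*((d-p["eye"]@n)/(r@n))[:,None]
def pose(x,y,yaw,z=0): # returns T(points)
    c,s=np.cos(yaw),np.sin(yaw); R=np.array([[c,-s,0],[s,c,0],[0,0,1]])
    return lambda P: np.atleast_2d(P)@R.T+[x,y,z]
BOX=np.array([[a,b,c] for b in(-85,85) for a,c in((-90,0),(90,0),(-90,155),(51,206.3),(90,206.3))],float)
def brick(dx,dy,z0,z1,x0=0,y0=0): return np.array([[x0+a*dx/2,y0+b*dy/2,c] for a in(-1,1) for b in(-1,1) for c in(z0,z1)],float)
S=8
def raster(pts):
    m=np.zeros((400*S//2,640*S//2),np.uint8)
    h=cv2.convexHull((pts).astype(np.float32)).reshape(-1,2)
    cv2.fillConvexPoly(m,np.round((h+.5)*S/2*16).astype(np.int32),1,shift=4); return m>0
def up(r): return cv2.resize(r.astype(np.float32),None,fx=S//2,fy=S//2,interpolation=cv2.INTER_LINEAR)>.5
E
cat > fit.py <<'E'
from h import *
cams=["top","side"];P={c:camera_params(c) for c in cams};M={};I={}
for c in cams:
    I[c]=camera(c)
    for q in["deposit_box","takings_case","stand","order_board"]:
        r=trace(q,c); 
        M[c,q]=up(r[0]["region"])
def cost(v,parts,qs):
    t=0
    for c in cams:
        m=np.zeros_like(M[c,qs[0]]);t_=m.copy()
        for X in parts(v): t_|=raster(proj(X,P[c]))
        for q in qs: m|=M[c,q]
        t+=1-(m&t_).sum()/(m|t_).sum()
    return t
def fit(x0,parts,qs,st):
    sim=np.array([x0]+[np.array(x0)+np.eye(len(x0))[i]*st[i] for i in range(len(x0))])
    r=minimize(cost,x0,(parts,qs),method="Nelder-Mead",options=dict(initial_simplex=sim,maxiter=300,xatol=.02,fatol=1e-4)); return r.x,r.fun
bx,f=fit([500,-90,-.33],lambda v:[pose(*v)(BOX)],["deposit_box"],[15,15,.1]);print("box",bx.round(3),f)
def sp(v):
    T=pose(v[0],v[1],v[2]); out=[T(brick(126,150,0,34))]
    for x0,h,w,l,y0 in((-30,85,120,v[3],v[5]),(30,102,150,v[4],0)):
        B=brick(8,w,0,h,0,y0); B[:,0]+=x0+l*B[:,2]; B[:,2]+=10; out.append(T(B))
    return out
st,f=fit([490,330,-.45,0,0,0],sp,["stand","takings_case","order_board"],[15,15,.15,.05,.05,5]);print("stand",st.round(3),f)
for n,x in("box",bx),("stand",st): np.save(n+".npy",x)
ov=[]
for c,b in(("top",(160,130,260,150)),("side",(230,140,230,120))):
    im=cv2.resize(I[c][:,:,::-1],None,fx=4,fy=4,interpolation=cv2.INTER_CUBIC)
    T=pose(*bx); sl=T([[-10+a*4.75*.94,y,184.1+a*4.75*.342] for a,y in((-1,-61.5),(1,-61.5),(1,61.5),(-1,61.5))])
    for X in [T(BOX)]+sp(st)+[sl]:
        cv2.polylines(im,[((cv2.convexHull(proj(X,P[c]).astype(np.float32))+.5)*4).astype(int)],1,(0,0,255),1)
    x,y,w,h=[4*k for k in b]; ov.append(cv2.resize(im[y:y+h,x:x+w],(800,int(800*h/w)))[:300 if 0 else 600])
cv2.imwrite("pics/ov.png",cv2.resize(np.vstack(ov),(560,int(560*np.vstack(ov).shape[0]/800)))[:600] if 0 else cv2.resize(np.vstack(ov),(530,590)))
E
python3 fit.py
```

```text
box [ 5.58764e+02 -8.67740e+01 -3.87000e-01] 0.07729533490066143
stand [ 5.98801e+02  3.05479e+02 -4.31000e-01 -5.10000e-02 -3.20000e-02
 -6.59800e+00] 0.11779367158463716
```

View pics/ov.png

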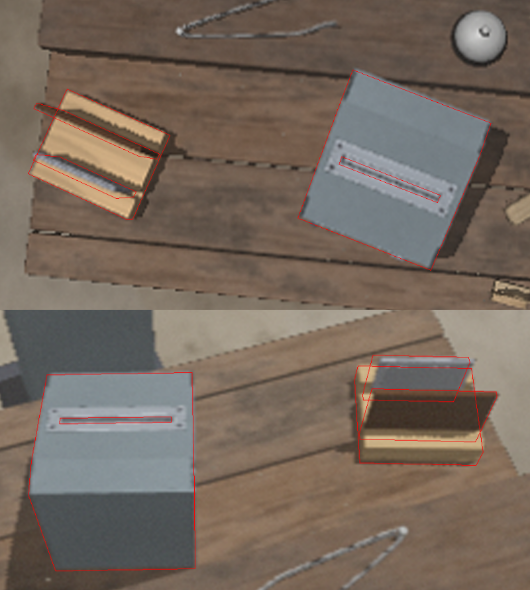

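The overlay matches the box outline and its slot, the stand, and the board at the pixel level. The case's lean and its offset along the groove still need a closer look. I'll move above the case with the jaw partly closed, because fully open fingers would hit the board 60 mm behind it.

>>> servo_tool(
  steps=[
    [0.35, [-4.626, -1.603, 0], 0],
    [0.35, [-4.626, -1.603, 0], 0],
    [0.35, [-4.626, -1.603, 0], 0],
    [0.35, [-4.626, -1.603, 0], 0],
    [0.35, [-4.626, -1.603, 0], 0],
    [0.35, [-4.626, -1.603, 0], 0],
    [0.35, [-4.626, -1.603, 0], 0],
    [0.35, [-4.626, -1.603, 0], 0],
    [0.35, [-4.626, -1.603, 0], 0],
    [0.35, [0, 0, 0], 0.148],
    [0.35, [0, 0, 0], 0.148],
    [0.35, [0, 0, 0], 0.148],
    [0.35, [0, 0, 0], 0.148],
    [0.35, [0, 0, 0], 0.148],
    [0.35, [0, 0, 0], 0.148],
    [0.35, [0, 0, 0], 0.148],
    [0.35, [0, 0, 0], 0.148],
    [0.35, [0, 0, 0], 0.148],
    [0.35, [0, 0, 0], 0.148],
    [0.35, [0, 0, 0], 0.148],
  ],
)

```text
time_s: 3.0
tcp_pos: [572.1, 319.0, 243.7]
tcp_rot: [-0.0, 0.843, 0.537, 0.0]
ft_force: [-0.1, -0.2, -0.4]
finger_gap: 32.3
grip_force: 0.0
```

```bash
python3 - <<'E'
from h import *
s=read_state();print(s["tcp_pos"].round(1),s["tcp_rot"].round(4),s["joints"].round(3),s["finger_gap"])
R=rot(s["tcp_rot"]);print("ty ang",np.arctan2(R[1,1],R[0,1]))
p=camera_params("wrist");im=camera("wrist")
print("cam in tool",(R.T@(p["eye"]-s["tcp_pos"])).round(1));print((R.T@rot(p["orientation"])).round(3))
st=np.load("stand.npy");T=pose(*st[:3])
o=im[:,:,::-1].copy()
for q in["takings_case","order_board","stand"]:
    for r in trace(q,"wrist")[:1]: print(q,round(r["confidence"],2),r["bbox"])
for x,w,h in((-30,120,95),(30,150,112)):
    B=brick(8,w,h,h,x,0);cv2.polylines(o,[cv2.convexHull(proj(T(B),p).astype(np.float32)).astype(int)],1,(0,0,255),1)
cv2.polylines(o,[cv2.convexHull(proj(T(brick(126,150,34,34)),p).astype(np.float32)).astype(int)],1,(0,255,255),1)
cv2.imwrite("pics/w1.png",o);np.save("w1.npy",im)
E
```

```text
[572.1 319.  243.7] [-1.000e-04  8.435e-01  5.371e-01  0.000e+00] [-0.783  0.655  0.441  1.416 -0.291  1.135 -0.736] 32.316937837122516
ty ang -0.4367125711137745
cam in tool [ 8.120e+01  1.000e-01 -1.429e+02]
[[-0.    -0.958 -0.287]
 [ 1.    -0.     0.001]
 [-0.001 -0.287  0.958]]
takings_case 0.72 [314.6, 136.8, 9.8, 111.5]
order_board 0.97 [363.9, 121.9, 24.4, 136.6]
stand 0.85 [290.3, 120.3, 105.4, 117.4]
```

View pics/w1.png

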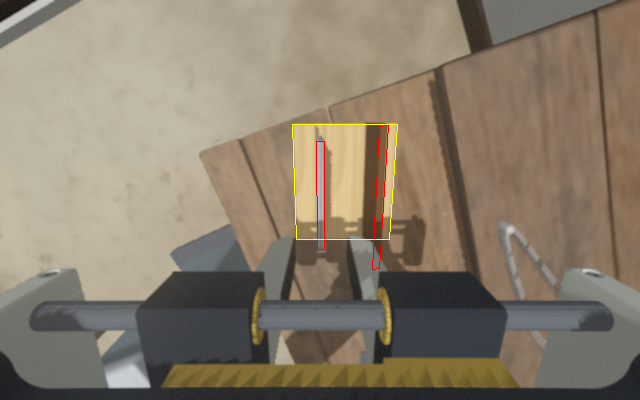

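The case's top edge is at columns 315–324, rows 137–248. It lies on the predicted line between the two fingers, and the board is at columns 364–388, clear of the partly closed jaw. I'll get the exact offset in tool axes.

```bash
cat > off.py <<'E'
from h import *
s=read_state();R=rot(s["tcp_rot"]);p=camera_params("wrist");im=np.load("w1.npy")
r=trace("takings_case","wrist")[0]["region"]
v,u=np.nonzero(r); print(len(u))
X=onplane(np.c_[u,v],p,np.array([0,0,1.]),95)
L=(X-s["tcp_pos"])@R
print("tool xyz mean",L.mean(0).round(2),"x range",np.percentile(L[:,0],[.5,99.5]).round(1))
k=np.polyfit(L[:,0],L[:,1],1);print("y=k0*x+k1",k.round(4))
print(np.percentile(L[:,1]-np.polyval(k,L[:,0]),[1,99]).round(1))
# image profile across rows
g=im.astype(int).sum(2)//3
for y in(160,200,235): print(y,g[y,308:334])
print(g[128:146,320], g[238:258,320])
E
python3 off.py
```

```text
852
tool xyz mean [  6.87  -1.02 148.55] x range [-56.5  63.1]
y=k0*x+k1 [-0.0169 -0.9011]
[-4.1  4.2]
160 [192 194 194 192 188 185 177 167 170 186 191 179 169 176 174 149 126 116
 115 117 119 123 142 167 180 184]
200 [190 191 192 191 189 188 183 171 165 177 189 179 168 177 180 160 128 113
 115 113 115 121 140 166 181 188]
235 [119 119 119 113 116 114 111 112 110 115 120 120 108 112 123 121 118 113
 115 118 119 118 118 119 116 120]
[184 185 184 182 184 183 177 162 138 124 121 121 134 148 160 166 165 169] [107 107 107 107 111 113 110 109 108 103 101 106 114 114 108  92  80  77
  80  84]
```

>>> servo_tool(
  steps=[
    [0.35, [0.33, -0.08, 0], -0.017],
    [0.35, [0, 0, 3.5], 0],
    [0.35, [0, 0, 3.5], 0],
    [0.35, [0, 0, 3.5], 0],
    [0.35, [0, 0, 3.5], 0],
    [0.35, [0, 0, 1.0], 0],
    [0.35, [0, 0, 0.77], 0],
    [0.35, [0, 0, 0], 0],
    [0, [0, 0, 0], 0],
    [0, [0, 0, 0], 0],
    [0, [0, 0, 0], 0],
    [0, [0, 0, 0], 0],
    [0, [0, 0, 0], 0],
    [0, [0, 0, 0], 0],
  ],
)

```text
time_s: 4.65
tcp_pos: [573.3, 322.4, 86.9]
tcp_rot: [-0.0, 0.837, 0.547, 0.001]
ft_force: [-1.0, 0.0, 5.1]
finger_gap: 7.9
grip_force: 30.0
```

>>> servo_tool(
  steps=[
    [0, [0, 0, -1.5], 0],
    [0, [0, 0, -3], 0],
    [0, [0, 0, -4.5], 0],
    [0, [0, 0, -4.5], 0],
    [0, [0, 0, -4.5], 0],
    [0, [0, 0, -4.5], 0],
    [0, [0, 0, -2.5], 0],
    [0, [0, 0, 0], 0],
    [0, [0, 0, 0], 0],
  ],
)

```text
time_s: 5.55
tcp_pos: [572.1, 321.8, 334.6]
tcp_rot: [-0.0, 0.837, 0.547, -0.001]
ft_force: [-0.7, -0.4, -4.1]
finger_gap: 7.9
grip_force: 30.0
```

```bash
python3 - <<'E'
from h import *
s=read_state();print(s["tcp_pos"].round(1),s["tcp_rot"].round(4),s["joints"].round(3),s["ft_force"].round(1))
R=rot(s["tcp_rot"]);print(R.round(3))
p=camera_params("wrist");im=camera("wrist")
for r in trace("takings_case","wrist")[:2]:
    print(round(r["confidence"],2),r["bbox"])
cv2.imwrite("pics/w2.png",im[:,:,::-1])
E
```

```text
[572.1 321.8 334.6] [-2.000e-04  8.374e-01  5.466e-01 -1.300e-03] [-0.786  0.597  0.459  1.26  -0.258  1.344 -0.753] [-0.7 -0.4 -4.1]
[[ 0.402  0.915 -0.002]
 [ 0.915 -0.402 -0.001]
 [-0.002 -0.002 -1.   ]]
0.87 [310.8, 152.0, 20.1, 211.8]
```

View pics/w2.png

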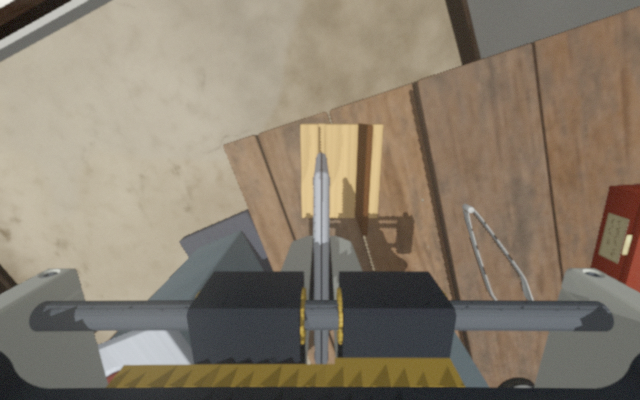

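The case is held upright in the jaw and out of its groove, with its lower end at row 152. The board is still standing. Next I'll carry it to a spot on the box's own axis.

>>> servo_tool(
  steps=[
    [0, [-2.5, 0.7, 0], 0],
    [0, [-4.6, 1.32, 0], 0],
    [0, [-4.6, 1.32, 0], 0],
    [0, [-4.6, 1.32, 0], 0],
    [0, [-4.6, 1.32, 0], 0],
    [0, [-4.6, 1.32, 0], 0],
    [0, [-4.6, 1.32, 0], 0],
    [0, [-4.6, 1.32, 0], 0],
    [0, [-4.6, 1.32, 0], 0],
    [0, [-4.6, 1.32, 0], 0],
    [0, [-4.6, 1.32, 0], 0],
    [0, [-2.5, 0.7, 0], -0.027],
    [0, [0, 0, -3], 0],
    [0, [0, 0, -3], 0],
    [0, [0, 0, -3], 0],
  ],
)

```text
time_s: 7.15
tcp_pos: [500.6, -203.3, 424.5]
tcp_rot: [-0.002, 0.83, 0.558, -0.002]
ft_force: [0.5, 0.2, -3.6]
finger_gap: 7.6
grip_force: 30.0
```

```bash
cat > st.py <<'E'
from h import *
s=read_state();R=rot(s["tcp_rot"])
print(s["time_s"],s["tcp_pos"].round(1),"q",s["joints"].round(3),"F",s["ft_force"].round(1),"gap",round(s["finger_gap"],1))
print(R.round(3).tolist())
b=np.load("box.npy");c,n=np.cos(b[2]),np.sin(b[2]);B=np.array([[c,-n,0],[n,c,0],[0,0,1]])
Rb=B.T@R; print("in box: tcp",(B.T@(s["tcp_pos"]-[b[0],b[1],0])).round(1),"tool x",Rb[:,0].round(3),"z",Rb[:,2].round(3),"tilt deg",np.degrees(np.arctan2(Rb[0,2],-Rb[2,2])).round(2))
E
python3 st.py
```

```text
7.15 [ 500.6 -203.3  424.5] q [-0.034  0.355  0.575  1.421 -0.191  1.427  0.153] F [ 0.5  0.2 -3.6] gap 7.6
[[0.378, 0.926, -0.005], [0.926, -0.378, 0.002], [-0.0, -0.005, -1.0]]
in box: tcp [  -9.9 -129.8  424.5] tool x [ 0.001  1.    -0.   ] z [-0.005 -0.    -1.   ] tilt deg -0.31
```

>>> servo_tool(
  steps=[
    [0, [0, 0, -4], 0],
    [0, [0, 0, -4], 0],
    [0, [0, 0, -4], 0],
    [0, [0, 0, -4], 0],
    [0, [0, 0, -4], 0],
  ],
)

```text
time_s: 7.65
tcp_pos: [502.2, -203.9, 614.1]
tcp_rot: [0.0, 0.831, 0.557, -0.003]
ft_force: [1.6, 1.0, -4.5]
finger_gap: 7.7
grip_force: 30.0
```

```bash
python3 st.py
```

```text
7.65 [ 502.2 -203.9  614.1] q [ 0.155  0.376  0.377  0.832 -0.14   1.957  0.066] F [ 1.6  1.  -4.5] gap 7.7
[[0.38, 0.925, -0.005], [0.925, -0.38, -0.004], [-0.006, -0.003, -1.0]]
in box: tcp [  -8.2 -129.8  614.1] tool x [ 0.002  1.    -0.006] z [-0.003 -0.006 -1.   ] tilt deg -0.2
```

The wrist joint is nearly at its end stop. I'll go a little further to see whether the tool then tilts outward, which is the direction the sloping slot needs.

>>> servo_tool(
  steps=[
    [0, [0, 0, -1.5], 0],
    [0, [0, 0, -1.5], 0],
    [0, [0, 0, -1.5], 0],
  ],
)

```text
time_s: 7.95
tcp_pos: [493.8, -199.8, 634.7]
tcp_rot: [0.008, 0.829, 0.559, 0.005]
ft_force: [-0.0, -0.4, -2.9]
finger_gap: 7.7
grip_force: 30.0
```

```bash
python3 st.py
```

```text
7.95 [ 493.8 -199.8  634.7] q [ 0.267  0.35   0.149  0.793 -0.055  1.982  0.   ] F [-0.  -0.4 -2.9] gap 7.7
[[0.375, 0.927, 0.018], [0.927, -0.375, -0.008], [-0.001, 0.019, -1.0]]
in box: tcp [ -17.4 -129.2  634.7] tool x [-0.002  1.    -0.001] z [ 0.019 -0.001 -1.   ] tilt deg 1.11
```

>>> servo_tool(
  steps=[
    [0, [0, 1.5, -3], 0],
    [0, [0, 1.5, -3], 0],
    [0, [0, 1.5, -3], 0],
  ],
)

```text
time_s: 8.25
tcp_pos: [508.3, -204.9, 660.6]
tcp_rot: [0.042, 0.828, 0.558, 0.027]
ft_force: [0.5, -0.1, -3.2]
finger_gap: 8.0
grip_force: 30.0
```

```bash
python3 st.py
```

```text
8.25 [ 508.3 -204.9  660.6] q [ 2.680e-01  3.610e-01  1.550e-01  7.030e-01 -6.000e-02  1.982e+00
 -1.000e-03] F [ 0.5 -0.1 -3.2] gap 8.0
[[0.375, 0.922, 0.091], [0.927, -0.373, -0.039], [-0.002, 0.099, -0.995]]
in box: tcp [  -2.1 -128.4  660.6] tool x [-0.003  1.    -0.002] z [ 0.099 -0.002 -0.995] tilt deg 5.69
```

>>> servo_tool(
  steps=[
    [0, [0, 1.5, -3], 0],
    [0, [0, 1.5, -3], 0],
    [0, [0, 1.5, -3], 0],
    [0, [0, 1.5, -3], 0],
    [0, [0, 1.5, -3], 0],
  ],
)

```text
time_s: 8.75
tcp_pos: [515.7, -208.1, 707.1]
tcp_rot: [0.094, 0.824, 0.555, 0.062]
ft_force: [-0.4, -0.0, -3.0]
finger_gap: 7.7
grip_force: 30.0
```

```bash
python3 st.py
```

```text
8.75 [ 515.7 -208.1  707.1] q [ 2.690e-01  3.550e-01  1.660e-01  5.820e-01 -6.900e-02  1.982e+00
 -1.000e-03] F [-0.4 -0.  -3. ] gap 7.7
[[0.375, 0.904, 0.207], [0.927, -0.365, -0.085], [-0.002, 0.223, -0.975]]
in box: tcp [   5.9 -128.6  707.1] tool x [-0.003  1.    -0.002] z [ 0.223 -0.001 -0.975] tilt deg 12.91
```

>>> servo_tool(
  steps=[
    [0, [0, 1.5, -3], 0],
    [0, [0, 1.5, -3], 0],
    [0, [0, 1.5, -3], 0],
    [0, [0, 1.5, -3], 0],
    [0, [0, 1, -2], 0],
  ],
)

```text
time_s: 9.25
tcp_pos: [507.5, -204.7, 754.5]
tcp_rot: [0.141, 0.817, 0.551, 0.094]
ft_force: [-0.4, 0.9, -2.5]
finger_gap: 7.7
grip_force: 30.0
```

```bash
python3 st.py
```

```text
9.25 [ 507.5 -204.7  754.5] q [ 2.600e-01  3.290e-01  1.870e-01  4.930e-01 -7.900e-02  1.982e+00
 -1.000e-03] F [-0.4  0.9 -2.5] gap 7.7
[[0.375, 0.874, 0.309], [0.927, -0.353, -0.127], [-0.002, 0.334, -0.943]]
in box: tcp [  -2.9 -128.6  754.5] tool x [-0.003  1.    -0.002] z [ 0.334 -0.001 -0.943] tilt deg 19.52
```

The tilt went to 19.5°, exactly in the box's plane. Now I'll move to about 80 mm off the slot along its normal and check that the tilt holds.

>>> servo_tool(
  steps=[
    [0, [0.65, -1.0, 1.89], 0],
    [0, [1.29, -1.98, 3.78], 0],
    [0, [1.29, -1.98, 3.78], 0],
    [0, [1.29, -1.98, 3.78], 0],
    [0, [1.29, -1.98, 3.78], 0],
    [0, [1.29, -1.98, 3.78], 0],
    [0, [1.29, -1.98, 3.78], 0],
    [0, [1.29, -1.98, 3.78], 0],
    [0, [1.29, -1.98, 3.78], 0],
    [0, [1.29, -1.98, 3.78], 0],
    [0, [0.65, -1.0, 1.89], 0],
    [0, [0, 0, 0], 0],
    [0, [0, 0, 0], 0],
  ],
)

```text
time_s: 10.55
tcp_pos: [500.2, -64.1, 334.7]
tcp_rot: [0.14, 0.817, 0.551, 0.094]
ft_force: [0.2, 0.1, -2.1]
finger_gap: 8.0
grip_force: 30.0
```

```bash
python3 st.py; python3 - <<'E'
from h import *
s=read_state();R=rot(s["tcp_rot"]);p=camera_params("wrist");im=camera("wrist");np.save("w3.npy",im)
o=im[:,:,::-1].copy()
T=pose(*np.load("box.npy"))
sl=T([[-10+a*4.75*.94,y,184.1+a*4.75*.342] for a,y in((-1,-61.5),(1,-61.5),(1,61.5),(-1,61.5))])
print("slot px",proj(sl,p).round(1).tolist())
cv2.polylines(o,[proj(sl,p).astype(int)],1,(0,0,255),1)
for q in["takings_case","slot"]:
    for r in trace(q,"wrist")[:2]: print(q,round(r["confidence"],2),r["bbox"])
cv2.imwrite("pics/w3.png",o)
E
```

```text
10.55 [500.2 -64.1 334.7] q [-0.05   0.16   0.074  1.938  0.162  0.732 -0.467] F [ 0.2  0.1 -2.1] gap 8.0
[[0.376, 0.874, 0.308], [0.927, -0.354, -0.126], [-0.001, 0.333, -0.943]]
in box: tcp [-62.8  -1.1 334.7] tool x [-0.002  1.    -0.001] z [ 0.333 -0.    -0.943] tilt deg 19.45
slot px [[315.5, 244.9], [323.6, 244.9], [324.2, 136.7], [315.1, 136.7]]
takings_case 0.86 [309.1, 152.0, 20.4, 209.7]
slot 0.8 [228.2, 109.5, 191.9, 153.8]
```

View pics/w3.png

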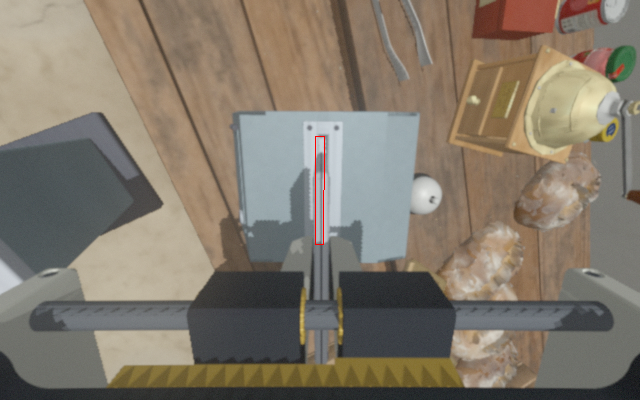

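>>> servo_tool(
  steps=[
    [0, [0.05, -0.02, 2], 0],
    [0, [0.05, -0.02, 2], 0],
    [0, [0, 0, 2], 0],
    [0, [0, 0, 0.4], 0],
    [0, [0, 0, 0], 0],
    [0, [0, 0, 0], 0],
  ],
)

```text
time_s: 11.3
tcp_pos: [519.9, -70.9, 274.7]
tcp_rot: [0.141, 0.817, 0.551, 0.094]
ft_force: [0.1, -0.5, -2.8]
finger_gap: 7.7
grip_force: 30.0
```

```bash
python3 st.py; cat > look.py <<'E'
from h import *
import sys
s=read_state();R=rot(s["tcp_rot"]);p=camera_params("wrist");im=camera("wrist");np.save("w4.npy",im)
T=pose(*np.load("box.npy"))
print("slot far end centre px",proj(T([[-10,61.5,184.1],[-10,-61.5,184.1]]),p).round(1).tolist())
for zz in(76.9,-8.1): print("case corner px z",zz,proj(s["tcp_pos"]+np.array([[60,-4,zz],[60,4,zz],[-60,0,zz]])@R.T,p).round(1).tolist())
r=trace("takings_case","wrist")[0];print(r["confidence"],r["bbox"])
reg=r["region"]
for y in range(140,240,8):
    u=np.nonzero(reg[y])[0]; print(y,(u.min(),u.max()) if len(u) else None,end="; ")
print()
g=im.astype(int).sum(2)//3
print("col320",[(y,g[y,320]) for y in range(100,170,2)])
for y in range(118,172,6): print(y,g[y,296:350:1].tolist())
c=im[90:250,240:400,::-1]
cv2.imwrite(sys.argv[1],cv2.resize(c,(600,600),interpolation=cv2.INTER_CUBIC))
E
python3 look.py pics/c4.png
```

```text
11.3 [519.9 -70.9 274.7] q [-0.036  0.261  0.082  1.998  0.173  0.569 -0.477] F [ 0.1 -0.5 -2.8] gap 7.7
[[0.376, 0.874, 0.309], [0.927, -0.354, -0.126], [-0.001, 0.334, -0.943]]
in box: tcp [-4.200e+01  1.000e-01  2.747e+02] tool x [-0.002  1.    -0.001] z [ 0.334  0.    -0.943] tilt deg 19.5
slot far end centre px [[319.7, 143.1], [319.6, 274.7]]
case corner px z 76.9 [[314.3, 147.1], [324.8, 147.1], [319.8, 284.6]]
case corner px z -8.1 [[310.5, 164.5], [327.3, 164.5], [319.4, 365.0]]
0.56 [311.7, 151.2, 18.2, 211.6]
140 None; 148 None; 156 (np.int64(316), np.int64(325)); 164 (np.int64(315), np.int64(326)); 172 (np.int64(314), np.int64(328)); 180 (np.int64(312), np.int64(329)); 188 (np.int64(312), np.int64(328)); 196 (np.int64(314), np.int64(328)); 204 (np.int64(313), np.int64(328)); 212 (np.int64(313), np.int64(328)); 220 (np.int64(314), np.int64(329)); 228 (np.int64(313), np.int64(328)); 236 (np.int64(313), np.int64(328)); 
col320 [(100, np.int64(124)), (102, np.int64(130)), (104, np.int64(129)), (106, np.int64(129)), (108, np.int64(131)), (110, np.int64(140)), (112, np.int64(16
[... 2395 characters left out ...]
 120, 118, 138, 155, 165, 171, 162, 141, 137, 156, 177, 197, 208, 207, 206, 204, 203, 201, 202, 204, 206, 209, 210, 209, 208, 208, 207, 193, 175, 171]
160 [170, 165, 165, 184, 200, 203, 203, 200, 199, 199, 200, 201, 201, 201, 197, 186, 166, 140, 131, 127, 129, 128, 134, 128, 116, 111, 130, 146, 149, 149, 146, 137, 139, 158, 179, 195, 205, 208, 204, 205, 202, 202, 203, 206, 208, 208, 210, 210, 208, 207, 205, 194, 178, 173]
166 [170, 165, 167, 184, 201, 205, 202, 200, 201, 200, 196, 177, 151, 135, 134, 131, 131, 129, 129, 124, 127, 132, 132, 126, 109, 105, 131, 145, 150, 148, 144, 139, 140, 160, 178, 194, 204, 206, 205, 203, 203, 202, 202, 204, 206, 208, 210, 209, 209, 207, 201, 191, 178, 173]
```

View pics/c4.png

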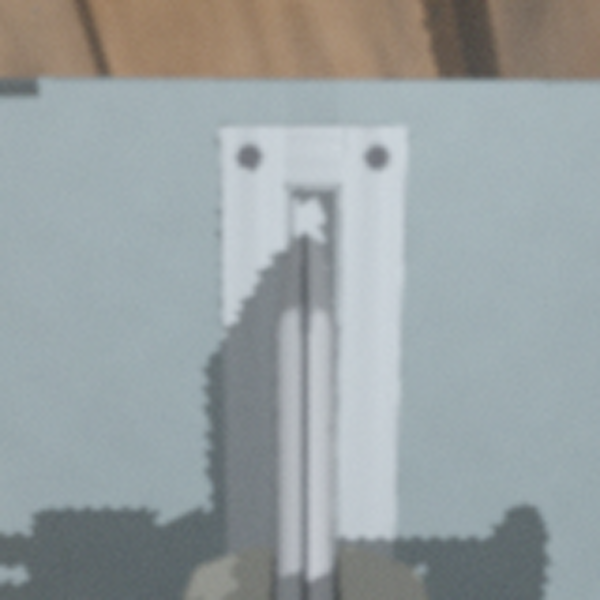

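The slot's far end is at crop (288–340, 188), so its centre is at image column 323.7. The case's lower far corner is near column 321, row about 151. The case therefore has to go about 2 mm along +y and about 4–5 mm along +x, with a slight twist. I'll correct, come closer and compare again.

>>> servo_tool(
  steps=[
    [0, [0.45, 0.19, 0], 0.018],
    [0, [0, 0, 0.6], 0],
    [0, [0, 0, 0.6], 0],
    [0, [0, 0, 0], 0],
    [0, [0, 0, 0], 0],
  ],
)

```text
time_s: 11.9
tcp_pos: [525.9, -68.8, 262.0]
tcp_rot: [0.139, 0.822, 0.544, 0.094]
ft_force: [-0.7, 0.4, -2.6]
finger_gap: 8.0
grip_force: 30.0
```

```bash
python3 st.py; sed -i 's/c=im\[90:250,240:400,::-1\]/c=im[120:240,280:370,::-1]/; s/(600,600)/(450,600)/; s/range(118,172,6)/range(124,184,6)/; s/^for y in range(140,240,8).*$/for y in range(144,240,8):/' look.py; python3 look.py pics/c5.png
```

```text
11.9 [525.9 -68.8 262. ] q [-0.045  0.288  0.088  2.001  0.175  0.544 -0.503] F [-0.7  0.4 -2.6] gap 8.0
[[0.391, 0.868, 0.305], [0.92, -0.37, -0.126], [0.004, 0.33, -0.944]]
in box: tcp [-37.2   4.3 262. ] tool x [0.015 1.    0.004] z [ 0.33  -0.001 -0.944] tilt deg 19.29
slot far end centre px [[318.4, 149.9], [320.9, 286.6]]
case corner px z 76.9 [[314.3, 147.1], [324.8, 147.1], [319.8, 284.6]]
case corner px z -8.1 [[310.6, 164.6], [327.4, 164.6], [319.4, 365.0]]
0.65 [311.2, 150.5, 17.8, 212.8]
144 None; 152 (np.int64(320), np.int64(321)); 160 (np.int64(315), np.int64(327)); 168 (np.int64(314), np.int64(327)); 176 (np.int64(312), np.int64(328)); 184 (np.int64(312), np.int64(329)); 192 (np.int64(312), np.int64(328)); 200 (np.int64(313), np.int64(328)); 208 (np.int64(313), np.int64(328)); 216 (np.int64(313), np.int64(328)); 224 (np.int64(313), np.int64(328)); 232 (np.int64(313), np.int64(328)); 
col320 [(100, np.int64(124)), (102, np.int64(125)), (104, np.int64(128)), (106, np.int64(127)), (108, np.int64(128)), (110, np.int64(128)), (112, np.int64(129)), (114, np.int64(133)), (116
[... 2639 characters left out ...]
 112, 105, 126, 144, 149, 149, 144, 143, 150, 168, 189, 202, 206, 206, 204, 203, 201, 201, 202, 204, 206, 207, 208, 208, 208, 208, 208, 195, 177, 172]
172 [166, 183, 200, 201, 201, 199, 198, 194, 180, 157, 133, 131, 131, 133, 131, 129, 127, 126, 127, 134, 145, 154, 150, 138, 121, 118, 142, 162, 171, 167, 157, 151, 157, 175, 195, 203, 205, 204, 204, 203, 200, 201, 201, 203, 204, 207, 208, 208, 208, 206, 205, 193, 174, 172]
178 [167, 186, 201, 200, 194, 183, 166, 150, 136, 130, 126, 128, 131, 131, 132, 128, 124, 134, 153, 169, 180, 183, 184, 172, 143, 135, 171, 195, 197, 194, 190, 178, 161, 158, 182, 200, 204, 204, 204, 203, 201, 201, 201, 201, 204, 207, 207, 207, 206, 207, 204, 195, 176, 171]
```

View pics/c5.png

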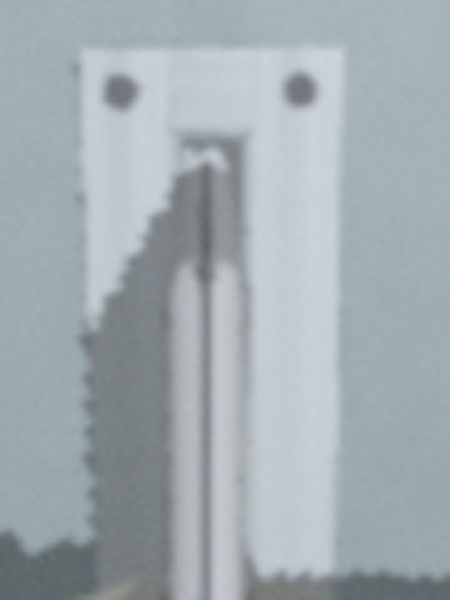

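In crop c5 the slot's outer lip spans columns 175–248, with its end at row 130. The case's seam line is at column 208 and its end face starts at row 165. So the lateral error is about 0.8 mm and the case is still about 3 mm short along +x. I'll correct both and enter gently.

>>> servo_tool(
  steps=[
    [0, [0.3, 0.08, 0], 0],
    [0, [0, 0, 0.3], 0],
    [0, [0, 0, 0.3], 0],
    [0, [0, 0, 0.2], 0],
    [0, [0, 0, 0], 0],
  ],
)

```text
time_s: 12.5
tcp_pos: [530.3, -67.3, 254.7]
tcp_rot: [0.139, 0.822, 0.544, 0.094]
ft_force: [-0.1, -0.0, -2.7]
finger_gap: 8.2
grip_force: 30.0
```

```bash
python3 st.py;  python3 look.py pics/c6.png | sed -n '1,4p'
```

```text
12.5 [530.3 -67.3 254.7] q [-0.05   0.303  0.09   2.002  0.178  0.527 -0.511] F [-0.1 -0.  -2.7] gap 8.2
[[0.391, 0.868, 0.306], [0.92, -0.37, -0.126], [0.004, 0.33, -0.944]]
in box: tcp [-33.7   7.2 254.7] tool x [0.015 1.    0.004] z [ 0.33  -0.001 -0.944] tilt deg 19.3
slot far end centre px [[317.3, 155.0], [319.9, 294.7]]
case corner px z 76.9 [[314.3, 147.1], [324.8, 147.1], [319.8, 284.6]]
case corner px z -8.1 [[310.5, 164.5], [327.3, 164.5], [319.4, 365.0]]
0.55 [311.6, 150.6, 17.8, 214.6]
```

>>> servo_tool(
  steps=[
    [0, [0, 0, 0.2], 0],
    [0, [0, 0, 0.2], 0],
    [0, [0, 0, 0.1], 0],
    [0, [0, 0, 0], 0],
  ],
)

```text
time_s: 13.0
tcp_pos: [532.0, -68.5, 250.4]
tcp_rot: [0.139, 0.822, 0.543, 0.094]
ft_force: [-0.6, -2.6, -3.1]
finger_gap: 8.0
grip_force: 30.0
```

```bash
python3 st.py;  python3 look.py pics/c6.png | sed -n '1p;4p'
```

```text
13.0 [532.  -68.5 250.4] q [-0.048  0.312  0.092  2.005  0.18   0.515 -0.511] F [-0.6 -2.6 -3.1] gap 8.0
[[0.392, 0.868, 0.306], [0.92, -0.371, -0.127], [0.004, 0.331, -0.943]]
in box: tcp [-31.7   6.8 250.4] tool x [0.015 1.    0.004] z [ 0.331 -0.002 -0.943] tilt deg 19.36
slot far end centre px [[316.4, 155.2], [319.3, 297.5]]
0.75 [312.2, 154.9, 17.7, 208.8]
```

View pics/c6.png

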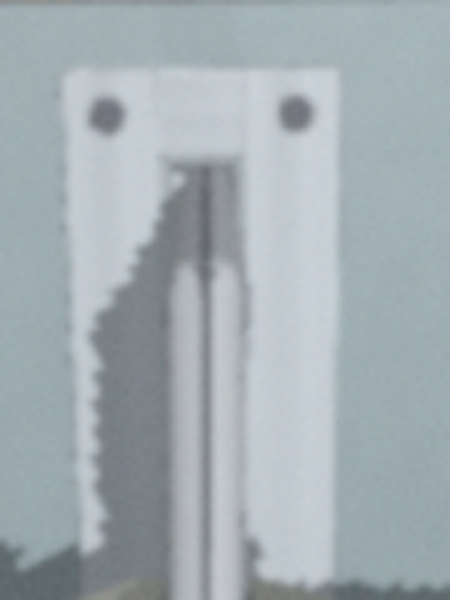

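The case has entered the slot end, but about 2.6 N along −x shows it's touching the far (+x) end of the slot. I'll back off 1.5 mm in x, take out a little yaw and continue.

>>> servo_tool(
  steps=[
    [0, [-0.15, -0.03, 0], -0.008],
    [0, [0, 0, 0], 0],
    [0, [0, 0, 0.2], 0],
    [0, [0, 0, 0.2], 0],
    [0, [0, 0, 0], 0],
  ],
)

```text
time_s: 13.6
tcp_pos: [532.7, -69.3, 246.4]
tcp_rot: [0.139, 0.82, 0.547, 0.094]
ft_force: [-0.0, -0.0, -2.7]
finger_gap: 7.8
grip_force: 30.0
```

```bash
cat >> st.py <<'E'
print("F tool",(R.T@s["ft_force"]).round(1),"T tool",(R.T@s["ft_torque"]).round(2),"depth",((np.array([-10,0,184.1])-B.T@(s["tcp_pos"]-[b[0],b[1],0]))@[-.342,0,.94]+76.9).round(1))
E
python3 st.py
```

```text
13.6 [532.7 -69.3 246.4] q [-0.043  0.318  0.088  2.009  0.18   0.504 -0.502] F [-0.  -0.  -2.7] gap 7.8
[[0.384, 0.871, 0.307], [0.924, -0.362, -0.125], [0.002, 0.331, -0.943]]
in box: tcp [-30.8   6.3 246.4] tool x [0.006 1.    0.002] z [ 0.331 -0.    -0.943] tilt deg 19.36
F tool [-0.1 -0.9  2.5] T tool [ 0.48 -0.02 -0.02] depth 11.2
```

>>> servo_tool(
  steps=[
    [0, [0, 0, 0.2], 0],
    [0, [0, 0, 0.2], 0],
    [0, [0, 0, 0], 0],
  ],
)

```text
time_s: 13.9
tcp_pos: [533.7, -70.0, 243.1]
tcp_rot: [0.139, 0.82, 0.547, 0.094]
ft_force: [-1.5, 0.1, 1.3]
finger_gap: 7.9
grip_force: 30.0
```

```bash
python3 st.py
```

```text
13.9 [533.7 -70.  243.1] q [-0.042  0.324  0.089  2.011  0.181  0.495 -0.502] F [-1.5  0.1  1.3] gap 7.9
[[0.384, 0.871, 0.307], [0.923, -0.363, -0.126], [0.002, 0.332, -0.943]]
in box: tcp [-29.5   6.1 243.1] tool x [0.007 1.    0.002] z [ 0.332 -0.    -0.943] tilt deg 19.37
F tool [-0.5 -1.  -1.7] T tool [ 0.69 -0.02 -0.06] depth 14.8
```

The force along z matches the flap being reached about 13 mm in. I'll push on.

>>> servo_tool(
  steps=[
    [0, [0, 0, 0.3], 0],
    [0, [0, 0, 0.3], 0],
    [0, [0, 0, 0.3], 0],
    [0, [0, 0, 0], 0],
  ],
)

```text
time_s: 14.3
tcp_pos: [537.5, -71.5, 234.5]
tcp_rot: [0.14, 0.82, 0.547, 0.095]
ft_force: [-0.5, 0.2, 1.9]
finger_gap: 7.8
grip_force: 30.0
```

```bash
python3 st.py
```

```text
14.3 [537.5 -71.5 234.5] q [-0.04   0.342  0.091  2.016  0.183  0.472 -0.504] F [-0.5  0.2  1.9] gap 7.8
[[0.384, 0.87, 0.309], [0.923, -0.363, -0.126], [0.002, 0.333, -0.943]]
in box: tcp [-25.5   6.1 234.5] tool x [0.007 1.    0.002] z [ 0.333 -0.    -0.943] tilt deg 19.48
F tool [ 0.   0.2 -2. ] T tool [ 0.14 -0.05 -0.11] depth 24.2
```

Going in freely, with only flap force. Continuing to about 46 mm deep, which keeps the fingertips off the face.

>>> servo_tool(
  steps=[
    [0, [0, 0, 0.4], 0],
    [0, [0, 0, 0.4], 0],
    [0, [0, 0, 0.4], 0],
    [0, [0, 0, 0.4], 0],
    [0, [0, 0, 0.4], 0],
    [0, [0, 0, 0.2], 0],
    [0, [0, 0, 0], 0],
  ],
)

```text
time_s: 15.0
tcp_pos: [543.2, -74.3, 212.9]
tcp_rot: [0.139, 0.82, 0.547, 0.094]
ft_force: [3.1, -1.5, -2.4]
finger_gap: 7.7
grip_force: 30.0
```

```bash
python3 st.py
```

```text
15.0 [543.2 -74.3 212.9] q [-0.036  0.382  0.095  2.028  0.187  0.421 -0.507] F [ 3.1 -1.5 -2.4] gap 7.7
[[0.384, 0.871, 0.306], [0.923, -0.363, -0.126], [0.001, 0.331, -0.944]]
in box: tcp [-19.2   5.7 212.9] tool x [0.007 1.    0.001] z [ 0.331 -0.001 -0.944] tilt deg 19.32
F tool [-0.2  2.5  3.4] T tool [-0.24 -0.13 -0.11] depth 46.7
```

>>> servo_tool(
  steps=[
    [0.3, [0, 0, 0], 0],
    [0.3, [0, 0, 0], 0],
    [0.3, [0, 0, 0], 0],
    [0.3, [0, 0, 0], 0],
    [0.3, [0, 0, -1.5], 0],
    [0.3, [0, 0, -2], 0],
    [0.3, [0, 0, -2], 0],
    [0, [0, 0, 0], 0],
    [0, [0, 0, 0], 0],
    [0, [0, 0, 0], 0],
    [0, [0, 0, 0], 0],
    [0, [0, 0, 0], 0],
  ],
)

```text
time_s: 16.2
tcp_pos: [526.0, -67.2, 264.6]
tcp_rot: [0.139, 0.82, 0.547, 0.093]
ft_force: [-0.7, -0.4, -0.2]
finger_gap: 0.2
grip_force: 0.0
```

```bash
python3 st.py; python3 - <<'E'
from h import *
a=camera("side")[140:260,230:340,::-1];s=camera("wrist")[100:300,220:420,::-1]
for c in("side","wrist","top"):
    if c=="top":camera(c)
    for r in trace("takings_case",c)[:2]: print(c,round(r["confidence"],2),r["bbox"])
cv2.imwrite("pics/c7.png",np.hstack([cv2.resize(a,(385,420),interpolation=cv2.INTER_CUBIC),cv2.resize(s,(415,420),interpolation=cv2.INTER_CUBIC)]))
E
```

```text
16.2 [526.  -67.2 264.6] q [-0.047  0.284  0.085  1.997  0.177  0.553 -0.499] F [-0.7 -0.4 -0.2] gap 0.2
[[0.384, 0.871, 0.305], [0.923, -0.363, -0.126], [0.001, 0.33, -0.944]]
in box: tcp [-37.7   5.8 264.6] tool x [0.007 1.    0.001] z [ 0.33  -0.001 -0.944] tilt deg 19.26
F tool [-0.7 -0.5  0. ] T tool [ 0.45 -0.14 -0.04] depth -8.2
side 0.82 [254.9, 170.8, 48.0, 18.0]
wrist 0.8 [305.2, 149.6, 22.3, 88.7]
top 0.85 [325.3, 203.8, 48.8, 28.9]
```

View pics/c7.png

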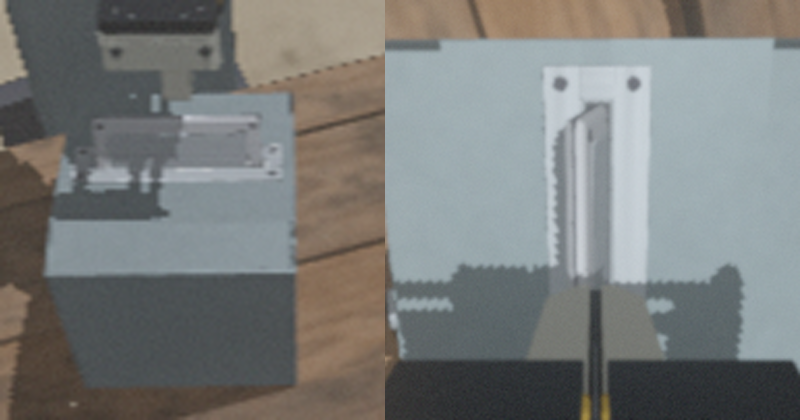

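The case stands pinched in the slot, its top edge leaning about 5 mm to the front (wrist crop column ~580, closed fingers at 595). I'll centre on the case and push its edge in with the closed fingertips.

>>> servo_tool(
  steps=[
    [0, [-0.5, -0.2, 0], 0],
    [0, [0, 0, 1], 0],
    [0, [0, 0, 0.8], 0],
    [0, [0, 0, 0.4], 0],
    [0, [0, 0, 0.4], 0],
    [0, [0, 0, 0.4], 0],
    [0, [0, 0, 0.4], 0],
    [0, [0, 0, 0], 0],
  ],
)

```text
time_s: 17.3
tcp_pos: [533.9, -75.3, 233.2]
tcp_rot: [0.14, 0.82, 0.547, 0.095]
ft_force: [-1.1, 0.0, 2.9]
finger_gap: 0.6
grip_force: 1.2
```

```bash
python3 st.py
```

```text
17.3 [533.9 -75.3 233.2] q [-0.031  0.339  0.09   2.025  0.181  0.464 -0.494] F [-1.1  0.   2.9] gap 0.6
[[0.384, 0.87, 0.308], [0.923, -0.363, -0.126], [0.002, 0.333, -0.943]]
in box: tcp [-27.4   1.2 233.2] tool x [0.007 1.    0.002] z [ 0.333  0.    -0.943] tilt deg 19.46
F tool [-0.4 -0.  -3.1] T tool [ 0.3  -0.09 -0.04] depth 24.8
```

>>> servo_tool(
  steps=[
    [0, [0, 0, 0.4], 0],
    [0, [0, 0, 0.4], 0],
    [0, [0, 0, 0.4], 0],
    [0, [0, 0, 0.4], 0],
    [0, [0, 0, 0.4], 0],
    [0, [0, 0, 0.3], 0],
    [0, [0, 0, 0], 0],
  ],
)

```text
time_s: 18.0
tcp_pos: [543.8, -79.3, 213.7]
tcp_rot: [0.143, 0.82, 0.546, 0.098]
ft_force: [1.0, -1.3, 7.1]
finger_gap: 0.5
grip_force: 2.8
```

```bash
python3 st.py
```

```text
18.0 [543.8 -79.3 213.7] q [-0.026  0.38   0.096  2.032  0.186  0.407 -0.497] F [ 1.  -1.3  7.1] gap 0.5
[[0.384, 0.868, 0.316], [0.923, -0.363, -0.127], [0.004, 0.34, -0.94]]
in box: tcp [-16.6   1.3 213.7] tool x [0.007 1.    0.004] z [ 0.34   0.002 -0.94 ] tilt deg 19.9
F tool [-0.8  3.7 -6.2] T tool [-0.38 -0.26 -0.01] depth 46.8
```

>>> servo_tool(
  steps=[
    [0, [0, 0, 0.2], 0],
    [0, [0, 0, 0.2], 0],
    [0, [0, 0, 0.1], 0],
    [0, [0, 0, 0], 0],
  ],
)

```text
time_s: 18.4
tcp_pos: [542.7, -79.1, 207.6]
tcp_rot: [0.14, 0.82, 0.547, 0.095]
ft_force: [-1.9, -0.8, 9.1]
finger_gap: 0.4
grip_force: 4.4
```

```bash
python3 st.py
```

```text
18.4 [542.7 -79.1 207.6] q [-0.026  0.39   0.096  2.038  0.186  0.399 -0.498] F [-1.9 -0.8  9.1] gap 0.4
[[0.384, 0.87, 0.31], [0.923, -0.363, -0.126], [0.003, 0.334, -0.942]]
in box: tcp [-17.7   1.1 207.6] tool x [0.007 1.    0.003] z [ 0.334  0.    -0.942] tilt deg 19.53
F tool [-1.4  1.7 -9.1] T tool [ 0.12 -0.34 -0.04] depth 52.2
```

>>> servo_tool(
  steps=[
    [0, [0, 0, 0.15], 0],
    [0, [0, 0, 0.15], 0],
    [0, [0, 0, 0], 0],
  ],
)

```text
time_s: 18.7
tcp_pos: [543.4, -79.2, 207.2]
tcp_rot: [0.141, 0.82, 0.547, 0.096]
ft_force: [-11.3, 2.7, 25.0]
finger_gap: 0.4
grip_force: 15.3
```

```bash
python3 st.py; python3 - <<'E'
from h import *
for c in("side","wrist","top"):
    camera(c)
    for r in trace("takings_case",c)[:2]: print(c,round(r["confidence"],2),r["bbox"])
E
```

```text
18.7 [543.4 -79.2 207.2] q [-0.026  0.391  0.096  2.038  0.187  0.395 -0.498] F [-11.3   2.7  25. ] gap 0.4
[[0.384, 0.869, 0.311], [0.923, -0.363, -0.126], [0.003, 0.336, -0.942]]
in box: tcp [-17.    1.2 207.2] tool x [0.007 1.    0.003] z [ 0.336  0.001 -0.942] tilt deg 19.63
F tool [ -1.8  -2.4 -27.4] T tool [ 0.87 -0.64 -0.  ] depth 52.8
side 0.57 [242.5, 163.7, 73.1, 88.3]
wrist 0.51 [312.4, 154.5, 19.7, 86.1]
```

>>> servo_tool(
  steps=[
    [0, [0, 0, -0.5], 0],
    [0, [0, 0, -2], 0],
    [0, [0, 0, -3], 0],
    [0, [0, 0, 0], 0],
    [0, [0, 0, 0], 0],
  ],
)

```text
time_s: 19.5
tcp_pos: [525.3, -72.1, 254.9]
tcp_rot: [0.139, 0.82, 0.547, 0.094]
ft_force: [0.9, -0.4, 0.1]
finger_gap: 0.5
grip_force: 0.0
```

```bash
python3 st.py; python3 - <<'E'
from h import *
T=pose(*np.load("box.npy"))
for c in("side","top","wrist"):
    im=camera(c); p=camera_params(c)
    for r in trace("takings_case",c)[:2]: print(c,round(r["confidence"],2),r["bbox"])
    print("slot px",proj(T([[-10,61.5,184.1],[-10,0,184.1],[-10,-61.5,184.1]]),p).round(0).tolist())
np.save("w8.npy",im)
g=im.astype(int).sum(2)//3
for y in range(136,236,8): print(y,g[y,296:350].tolist())
E
```

```text
19.5 [525.3 -72.1 254.9] q [-0.035  0.296  0.086  2.013  0.176  0.522 -0.491] F [ 0.9 -0.4  0.1] gap 0.5
[[0.384, 0.871, 0.306], [0.923, -0.363, -0.125], [0.002, 0.331, -0.944]]
in box: tcp [-36.6   1.  254.9] tool x [0.007 1.    0.002] z [ 0.331 -0.001 -0.944] tilt deg 19.31
F tool [-0.   0.9  0.3] T tool [ 0.37 -0.07 -0.05] depth 1.2
slot px [[304.0, 186.0], [280.0, 187.0], [255.0, 187.0]]
slot px [[327.0, 207.0], [351.0, 217.0], [375.0, 226.0]]
slot px [[322.0, 146.0], [322.0, 222.0], [323.0, 288.0]]
136 [171, 169, 171, 188, 200, 201, 199, 184, 165, 147, 134, 129, 134, 161, 189, 203, 206, 205, 204, 204, 199, 196, 196, 198, 198, 198, 196, 198, 198, 199, 199, 198, 199, 200, 201, 202, 201, 202, 199, 201, 207, 207, 206, 203, 197, 187, 166, 142, 138, 144, 164, 186, 202, 206]
144 [170, 167, 163, 182, 199, 205, 201, 201, 198, 197, 197, 198, 199, 202, 204, 206, 207, 205, 205, 205, 203, 201, 188, 164, 143, 137, 135, 134, 137, 138, 138, 136, 137, 136, 137, 136, 154, 177, 194, 203, 205, 206, 205, 202, 202, 201, 201, 201, 203, 205, 209, 209, 208, 207]
152 [170, 166, 169, 186, 201, 203, 202, 2
[... 2283 characters left out ...]
 183, 194, 198, 197, 198, 198, 197, 194, 177, 148, 131, 141, 160, 179, 190, 198, 201, 200, 199, 199, 200, 198, 199, 201, 202, 202, 202, 203, 202, 202]
224 [166, 163, 162, 162, 157, 175, 193, 197, 195, 197, 196, 196, 196, 195, 198, 199, 199, 199, 200, 200, 197, 191, 185, 178, 182, 192, 194, 196, 197, 196, 194, 176, 147, 127, 126, 138, 163, 182, 191, 197, 199, 199, 200, 198, 196, 197, 197, 197, 201, 201, 202, 202, 201, 197]
232 [102, 103, 105, 104, 107, 114, 123, 123, 122, 124, 122, 125, 123, 121, 124, 123, 126, 127, 124, 125, 124, 121, 120, 118, 120, 121, 132, 161, 184, 191, 191, 181, 158, 133, 127, 141, 164, 183, 193, 197, 197, 198, 197, 197, 196, 197, 198, 198, 200, 201, 200, 199, 198, 198]
```

The slot now shows the evenly lit, closed flap at every row, with no case seam, and no camera finds the case any more. So it has dropped inside. I'll do a quick check of the board and bystanders against the start, then hand in.

```bash
python3 - <<'E'
from h import *
im=camera("top"); o=cv2.imread("pics/top1.png")[:,:,::-1]
d=np.abs(im.astype(int)-o).sum(2)
for n,(x,y,w,h) in dict(stand=(170,165,75,75),bell=(380,130,32,35),tongs=(243,120,88,32),brush=(405,185,85,55),card=(398,262,32,20)).items(): print(n,(d[y:y+h,x:x+w]>90).sum())
print([ (round(r["confidence"],2),r["bbox"]) for r in trace("order_board","top")[:1]])
print(read_state()["time_s"],finish_job())
E
```

```text
stand 304
bell 0
tongs 0
brush 5
card 213
[(0.72, [179.0, 179.8, 58.2, 30.0])]
the job is handed in; nothing more can be done
19.9 None
```

The takings case appears to be inside the deposit box with the flap shut, and I handed the job in at about 20 s; the hand-in call gave no verdict. The order board's outline in the top view is within about 3 pixels of where it started, and the bell, tongs and brush show no movement. Some pixels near the price card changed between the top pictures; I didn't check why (possibly the arm or its shadow), though I moved nothing towards it.

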